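Pack the model wagon and click its case shut

TASK

Put the model goods wagon into its open carrying case so that it stands on its wheels in the middle of the case, between the two rubber ribs on the floor and along them. Then swing the spring-hinged lid over and press its far edge down gently, feeling for the catch, until it clicks and the lid stays shut by itself; the lid is brittle, so do not lean on it. Leave the bottle, jar, hut and screwdriver where they are.

Things in the scene. Friction and masses are not known exactly. Their poses are not given: they have to be found in the camera images.
- case: Grey plastic carrying case, fixed to the bench, outer 180 mm (its x) by 150 mm (its y) by 60 mm high, walls and floor 5 mm. Origin: centre of its underside on the bench, z up. The lid's hinge runs along the top of the +y wall; the catch is on the middle of the -y wall.
- cradle (a point): Centre of the case's inner floor (5 mm above the bench), axes as the case's. Two black rubber ribs, 120 mm long along x, 8 mm wide, 8 mm high, stand on the floor at y = +23 and -23 mm, leaving a channel 38 mm wide for the wheels.
- wagon: Wooden model goods wagon with dark roof and wheels, 120 mm long (its x) over the roof, body 38 mm wide (y), about 49 mm high, 0.13 to 0.25 kg. Origin: centre of its underside, z up. The wheels and underframe (100 by 30 mm) reach 16 mm up; the body's flat sides to grip run from 16 to 44 mm above the underside. The wheels do not turn. Either way round is right.
- catch (a point): Top centre of the fixed catch housing (46 mm wide, 84 mm high, 30 mm out from the case's -y wall), axes as the case's. Beside it a sloped black spring nose takes the lid's lip. Its push, felt near the lid's edge, rises over 4 mm to about 8 to 12 N, slackens, and 3 mm lower the nose snaps over the lip, under 2 mm above a hard stop. Nose and stop sit up to 5 mm higher or lower, unseen.
- lid (a joint): Angle of the lid (rad): 0 is level on the rim, 1.57 upright. It starts open at 1.75 to 1.95, leaning back towards the case's +y. A light hinge spring (about 1.5 N at the far edge) lifts it again whenever it is not caught. Caught, it rests at 0.005 to 0.08; just where differs from case to case.
- lid_hinge (a point): Middle of the lid's hinge line, 60.5 mm above the bench; it turns with the lid: x along the hinge, -y towards the far edge, z out of the lid's outer face (its top when shut). The lid is a grey panel 180 mm (x) by 150 mm (y from 0 to -150 mm) by 8 mm (z from 0 to 8 mm) with a shallow skirt round it, 10 mm deep; 0.12 kg.
- lid_edge (a point): Middle of the lid's far edge on its outer face (150 mm from the hinge, z = 8 mm in the lid's frame), axes as lid_hinge. A black lip bar, 34 mm wide and 2.5 mm thick, reaches 8 mm beyond this edge and must be pushed past the catch. The lid cracks when pushed with more than 30 N.
- paint: White paint bottle with black cap, 44 mm across, 105 mm high; origin at the centre of its underside. Leave alone.
- gluejar: Amber glass jar with steel cap, 52 mm across, 55 mm high; origin at the centre of its underside. Leave alone.
- hut: Dark wooden model hut with pitched roof, 82 by 72 mm, 70 mm high; origin at the centre of its underside. Leave alone.
- driver: Screwdriver lying on the bench, 170 mm long along its x, about 30 mm high. Leave alone.
There are look-alikes about, which are no part of the job. What is shaped like the wagon but red is not meant.

How it is judged:
On the way, in this order (a step that is already met when the one before it is completed fails the run):
1. the wagon stands released between the ribs in the open case (x of wagon in the frame of cradle between -0.02 and 0.02 m and y of wagon in the frame of cradle between -0.008 and 0.008 m and z of wagon in the frame of cradle below 0.004 m and angle between wagon's own z axis and vertical below 0.1 rad and contact force between the fingers and wagon below 0.1 N and value of joint lid above 0.8 rad), for 0.2 s.
2. the lid is swung over and pressed down (value of joint lid below 0.1 rad), for 0.1 s.
At the end, for the whole second after the job is handed in: The wagon stands upright (within 0.1 rad) on the case floor between the ribs, within 20 mm along and 8 mm across of the cradle's centre, and the lid, let go, stays caught at less than 0.1 rad and at rest (x of wagon in the frame of cradle between -0.02 and 0.02 m and y of wagon in the frame of cradle between -0.008 and 0.008 m and z of wagon in the frame of cradle below 0.004 m and angle between wagon's own z axis and vertical below 0.1 rad and value of joint lid below 0.1 rad and velocity of joint lid between -0.05 and 0.05 rad/s and linear speed of wagon below 0.02 m/s); the robot touches nothing.
It fails at once if the lid is pushed with more than 30 N and cracks (contact force between any of the fingers, the arm and lid above 30 N).
It fails at once if the paint bottle is moved more than 25 mm (distance of paint from where it was at the start of the episode above 0.025 m).
It fails at once if the glue jar is moved more than 25 mm (distance of gluejar from where it was at the start of the episode above 0.025 m).
It fails at once if the model hut is moved more than 25 mm (distance of hut from where it was at the start of the episode above 0.025 m).
It fails at once if the screwdriver is moved more than 25 mm (distance of driver from where it was at the start of the episode above 0.025 m).
It also fails if it takes over 67 s, if anything falls off the work surface, if the arm or the gripper's body presses on something with over 40 N, if the wrist force passes 120 N, or if a joint passes its speed limit or range.

ROBOT

A 7-joint arm with a two-finger parallel gripper is mounted at the origin on the work surface. World frame = base frame: x ahead of the robot, y to its left, z up, the work surface at z = 0. Lengths are in m, angles in rad, forces in N, time in s.
With the tool pointing down it reaches from about 0.425 to 0.925 m from the base axis. Payload 6.8 kg.
Tool frame: the origin (TCP) lies on the front face of the gripper's body, between the roots of the fingers; the fingertips stand 73 mm ahead of it and the grasp point (between the pads) lies 54 mm ahead of it (env.nose_length is the distance from the TCP to the fingertips, in m); z points along the fingers, y is the line along which they close (so a half turn about z gives the same grasp; the last joint's range is limited). The gripper opens to 85 mm and grips with 20 to 120 N. Pads are 22 mm wide; open, the fingers measure 114 mm over their backs; the gripper's body (76 mm by 85 mm) begins 54 mm behind the grasp point. The pads swing forward as they close: fully open they stand 13 mm farther back than shut.
Start: joints at [1.01, 0.477, 0.022, 1.555, -0.011, 1.109, -0.083], TCP at [0.295, -0.607, 0.304] pointing down, gripper open.
Joint ranges: [-2.96, 2.96], [-0.34, 2.1], [-1.41, 1.46], [0.24, 2.44], [-1.37, 4.51], [0.17, 1.92], [-2.96, 2.96]. Speed limits (rad/s): [2.39, 2.39, 3.14, 3.14, 3.14, 3.14, 3.14].

INTERFACE

Orientations are given as a unit quaternion [w, x, y, z].
In Python, from cell import env, kin, camera, calibration, job gives the robot as it stands. The module is installed in compiled form; this text tells all that it offers. Calls block until the motion is done:
- env.reach(position, orientation): joint-space move of the TCP to a pose.
- env.movel(position, velocity=0.15, rot=None, stop_force=None): straight line of the TCP; rot=None keeps the orientation; velocity is the mean speed in m/s. With stop_force (N) it stops when the force on the tool has changed by that much, and returns True; else False.
- env.goto_joints(angles): joint-space move.
- env.grip(opening, f_grip=None): finger opening in m; f_grip is the grip in N (None keeps the last); returns when the fingers have stopped.
- env.dwell(seconds).
- kin.inverse_kinematics(position, orientation): joint angles nearest the present ones, or None.
- env.get_state(): the state.
- camera(name): name is "scene" or "top"; returns (picture, depth): 384x512x3 uint8, blue, green, red; 384x512 float32, m along the optical axis (not along the pixel's ray), 0 where there is no reading.
- calibration(name): a dict with "fx", "fy", "cx", "cy" (pixels), "rvec" (rotation vector, rad) and "tvec" (3), from world to camera coordinates, as OpenCV has them. Camera axes: x right, y down, z forward; pixel columns grow to the right and rows downward; lengths in m; the calibration is good to about 2 mm. A picture is of the moment at which its call begins. calibration takes no time and is no camera call.
A pose or a line that the arm cannot do raises env.PlanningError and nothing moves.
- job.job_done(): hands the job in; it is judged then, once.
The state is a dict: "time": time; "qpos": joint angles; "joint_velocities": joint speeds; "joint_torque": joint torques, N m; "tcp_pos": TCP position; "orientation": TCP orientation; "force": force on the tool from outside, world axes, zero at the start; "torque": the same for the moment, N m; "opening": finger opening in m; "gripper_force": force on a finger pad.
Only numpy, scipy, OpenCV 4.12 (cv2) and the standard library are available. Lean on these libraries where they do the work, as an engineer would, in place of code of your own. Each camera call takes 0.05 s, during which the arm holds its last target. There are 200 camera calls.

## Working session

There is one attempt and no reset: what is moved stays moved. The work goes in short steps, each a Python script; the robot and the scene stay as the last script left them, time stands still between calls to the robot, and variables do not carry over. Pictures are saved under pics/ and viewed, at most 10 in all, crops included, and the job is handed in when it is done.

```bash
mkdir -p pics
cat > h.py <<'E'
import numpy as np, cv2
from cell import env, kin, camera, calibration, job
def cloud(name):
    im,d=camera(name); c=calibration(name)
    R=cv2.Rodrigues(np.array(c["rvec"],float))[0]; t=np.array(c["tvec"],float).ravel()
    v,u=np.mgrid[:d.shape[0],:d.shape[1]]
    P=np.stack([(u-c["cx"])/c["fx"]*d,(v-c["cy"])/c["fy"]*d,d],-1)
    W=(P-t)@R
    W[d==0]=np.nan
    return im,d,W
E
python3 - <<'E'
from h import *
for n in("top","scene"):
    im,d,W=cloud(n); cv2.imwrite(f"pics/{n}0.png",im); np.save(f"{n}0.npy",W)
    print(n,np.nanmin(W,(0,1)),np.nanmax(W,(0,1)),W[192,256],W[100,100],W[300,400])
print(env.get_state())
E
```

```text
top [ 0.00782914 -1.34415085 -0.76855735] [1.49678158 0.61023034 0.70192025] [ 5.28743897e-01 -1.24120664e-01 -1.50410693e-04] [0.7909637  0.31079313 0.00528133] [ 2.29405135e-01 -5.13767158e-01  2.76832631e-04]
scene [-2.11751929 -2.49174932 -0.7718922 ] [1.08206413 1.02087725 0.48794089] [ 0.40220452 -0.10547559  0.04013217] [-1.30953032 -2.10009589 -0.73727203] [ 0.61204481  0.31816135 -0.0021273 ]
{'time': 0.1, 'qpos': array([ 1.00990684,  0.47769399,  0.02231859,  1.55630396, -0.01150468,
        1.10929804, -0.08308832]), 'joint_velocities': array([-0.00187802, -0.00202968, -0.00056558, -0.00161914, -0.00158939,
        0.00116562, -0.00186436]), 'joint_torque': array([ 3.31398296e-03, -5.97764146e+01,  1.61312733e+00, -2.81953686e+01,
        1.28225141e-02,  5.02938768e-03, -4.90618515e-05]), 'tcp_pos': array([ 0.29513716, -0.6066197 ,  0.30305863]), 'orientation': array([-7.55297073e-04,  9.74475901e-01,  2.24490754e-01, -2.24161819e-04]), 'force': array([-0.07775845, -0.46536745,  0.53609486]), 'torque': array([ 0.00029217,  0.00189891, -0.00140902]), 'gripper_force': 0.0, 'opening': 0.08547502069915223}
```

View pics/top0.png

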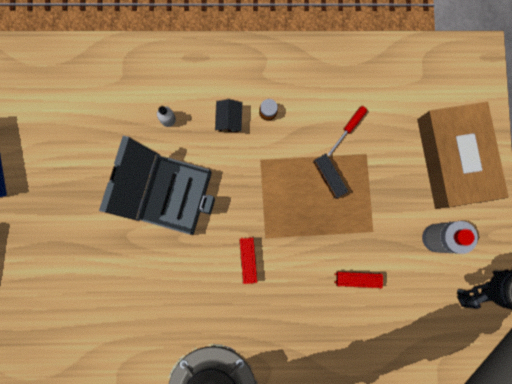

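View pics/scene0.png

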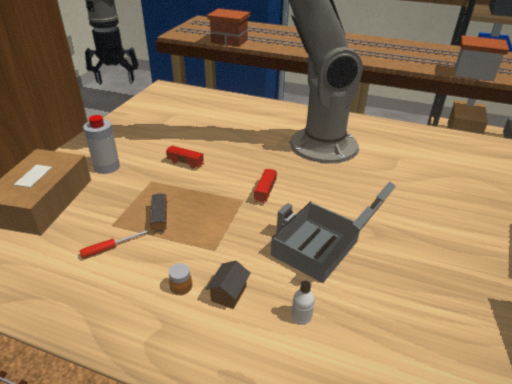

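Top view: the dark wagon is at about (332,176) on the mat, with the screwdriver shaft near its upper end (328,155). The case is at (180,195), its catch at (206,203), and the open lid is to the left at (130,180). Red wagons are at (248,260) and (360,280). The scene view confirms this: wagon (158,212), case (315,240).

```bash
python3 - <<'E'
from h import *
def rect(Q):
    r=cv2.minAreaRect((Q[:,:2]*1000).astype(np.float32)); b=cv2.boxPoints(r); return r,b.round(0).tolist()
for n,box,cbox in(("top",(308,150,358,205),(95,130,220,240)),("scene",(145,188,172,235),(265,180,400,282))):
    W=np.load(n+"0.npy"); 
    x0,y0,x1,y1=box; S=W[y0:y1,x0:x1].reshape(-1,3); im=cv2.imread(f"pics/{n}0.png")[y0:y1,x0:x1].reshape(-1,3).astype(int)
    dark=(im.max(1)<110)&(im.max(1)-im.min(1)<40)
    print(n,"mat z",np.nanmedian(S[~dark][:,2]))
    Q=S[dark&(S[:,2]>0.035)&(S[:,2]<0.07)]; print("wagon",len(Q),np.percentile(Q[:,2],[5,50,95]).round(4),rect(Q))
    x0,y0,x1,y1=cbox; S=W[y0:y1,x0:x1].reshape(-1,3); S=S[~np.isnan(S[:,0])]
    for a,b in((.003,.009),(.010,.018),(.055,.066),(.078,.09)):
        Q=S[(S[:,2]>a)&(S[:,2]<b)]; print(a,len(Q),rect(Q) if len(Q) else "")
    H=np.histogram(S[:,2],np.arange(-.004,.21,.004)); print(H[0].tolist())
E
python3 - <<'E'
import cv2
a=cv2.imread("pics/top0.png")[120:245,90:225];b=cv2.imread("pics/scene0.png")[165:290,255:405]
a=cv2.resize(a,None,fx=3,fy=3,interpolation=2);b=cv2.resize(b,(390,375),interpolation=2)
cv2.imwrite("pics/c1.png",cv2.hconcat([a[:375],b]))
E
```

```text
top mat z 0.0012957862954347118
wagon 627 [0.0421 0.0479 0.0522] (((568.3484497070312, -325.4067687988281), (118.1567153930664, 41.83478546142578), 27.7939453125), [[506.0, -334.0], [526.0, -371.0], [630.0, -316.0], [611.0, -279.0]])
0.003 2861 (((552.974365234375, 150.22314453125), (344.5321960449219, 303.85748291015625), 89.7060775756836), [[400.0, -21.0], [704.0, -23.0], [706.0, 322.0], [402.0, 323.0]])
0.01 404 (((572.5595703125, 63.54222106933594), (176.0744171142578, 295.9234313964844), 73.49706268310547), [[406.0, 21.0], [689.0, -63.0], [739.0, 106.0], [456.0, 190.0]])
0.055 590 (((515.753662109375, 85.50745391845703), (186.2892303466797, 180.97914123535156), 73.51561737060547), [[403.0, 22.0], [576.0, -29.0], [629.0, 149.0], [455.0, 201.0]])
0.078 309 (((516.7159423828125, 88.6209716796875), (192.96278381347656, 183.42381286621094), 73.2148666381836), [[401.0, 23.0], [577.0, -30.0], [632.0, 155.0], [457.0, 207.0]])
[2989, 3710, 1910, 479, 191, 74, 37, 51, 39, 37, 34, 46, 44, 46, 67, 233, 263, 121, 79, 83, 76, 118, 108, 75, 66, 64, 72, 69, 73, 56, 82, 68, 72, 76, 66, 75, 81, 8
[... 547 characters left out ...]
4140625, 205.34552001953125), 61.77113342285156), [[310.0, -81.0], [491.0, -178.0], [657.0, 130.0], [476.0, 227.0]])
0.055 489 (((518.741943359375, 90.78013610839844), (186.9770965576172, 184.7166290283203), 72.76325988769531), [[403.0, 29.0], [579.0, -26.0], [635.0, 153.0], [458.0, 207.0]])
0.078 131 (((541.65478515625, 87.0784683227539), (196.3365936279297, 143.93858337402344), 74.28124237060547), [[446.0, 12.0], [584.0, -27.0], [638.0, 162.0], [499.0, 201.0]])
[6135, 2690, 754, 288, 247, 179, 186, 188, 200, 180, 182, 179, 204, 197, 179, 275, 154, 28, 37, 40, 34, 72, 33, 9, 10, 14, 22, 13, 13, 13, 10, 26, 15, 19, 16, 21, 19, 22, 16, 14, 18, 20, 10, 23, 15, 18, 12, 17, 15, 18, 45, 204, 211]
```

View pics/c1.png

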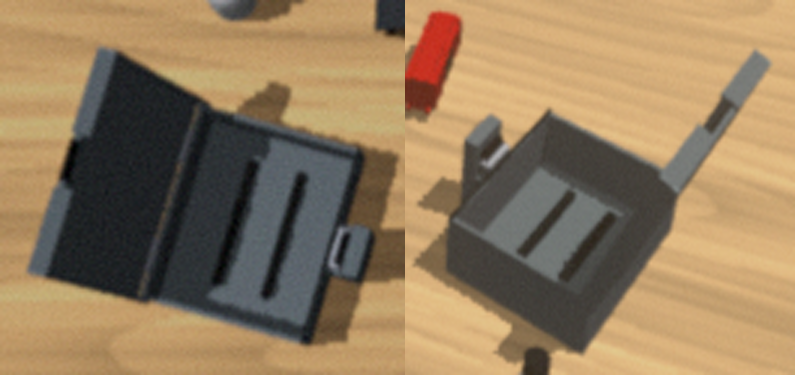

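Crop: the two black ribs and the catch housing show clearly in both views. I'll cast the ribs and rim onto their heights for the case pose.

```bash
cat >> h.py <<'E'
def cast(name,uv,z):
    c=calibration(name); R=cv2.Rodrigues(np.array(c["rvec"],float))[0]; t=np.array(c["tvec"],float).ravel()
    uv=np.asarray(uv,float).reshape(-1,2)
    r=np.c_[(uv[:,0]-c["cx"])/c["fx"],(uv[:,1]-c["cy"])/c["fy"],np.ones(len(uv))]@R
    o=-R.T@t
    return (o+r*((z-o[2])/r[:,2])[:,None])[:,:2]
E
python3 - <<'E'
from h import *
# coarse inner-floor region in case frame
c0=np.array([.525,.075]); a=np.radians(-17); X=np.array([np.cos(a),np.sin(a)]); Y=np.array([-X[1],X[0]])
for n in("top","scene"):
    im=cv2.imread(f"pics/{n}0.png"); S=4
    g=cv2.resize(im,None,fx=S,fy=S,interpolation=cv2.INTER_CUBIC).max(2)
    v,u=np.mgrid[:g.shape[0],:g.shape[1]]; uv=np.c_[u.ravel()/S+.5/S-.5,v.ravel()/S+.5/S-.5]
    P=cast(n,uv,.013)-c0; q=np.c_[P@X,P@Y].reshape(*g.shape,2)
    m=(abs(q[...,0])<.085)&(abs(q[...,1])<.06)
    k=((g<60)&m).astype(np.uint8)
    N,L,st,ce=cv2.connectedComponentsWithStats(k)
    print(n,"grey pct",np.percentile(g[m],[2,10,30,50,80]))
    for i in range(1,N):
        if st[i,4]>150:
            ii=L.ravel()==i; W=cast(n,uv[ii],.013)*1000; r=cv2.minAreaRect(W.astype(np.float32)); print(st[i,4],np.round(r[0],1),np.round(r[1],1),round(r[2],1),W.mean(0).round(1))
# catch housing and rim corners picked by eye (crop -> image), scene & top
sc=lambda p:(255+p[0]*150/390,165+p[1]/3); tp=lambda p:(90+p[0]/3,120+p[1]/3)
print("scene rim",(cast("scene",[sc(p) for p in((549,110),(680,190),(583,350),(450,220))],.06)*1000).round())
print("top rim",(cast("top",[tp(p) for p in((362,150),(306,342))],.06)*1000).round())
print("catch top",(cast("top",[tp(p) for p in((374,230),(360,279),(345,225),(330,268))],.084)*1000).round())
E
```

```text
top grey pct [ 16.  31.  55.  96. 107.]
10840 [524.6  76.7] [116.9 168.2] 73.0 [541.7 102.1]
2672 [511.9  72.1] [ 12.2 120. ] 73.7 [511.9  72.7]
1150 [459.7  39.5] [11.1 65.7] 73.3 [456.2  41.2]
scene grey pct [ 49.  63.  68.  78. 119.]
1143 [506.5  80.2] [ 8.5 94.8] 72.7 [509.3  79.2]
1721 [519.9 124. ] [12.1 97.6] 73.2 [521.9 123.5]
scene rim [[261. 445.]
 [332. 561.]
 [556. 466.]
 [451. 356.]]
top rim [[582.  -2.]
 [413.  47.]]
catch top [[509. -14.]
 [466.  -2.]
 [513.  11.]
 [476.  24.]]
```

Run:
```python
from h import *
sc=lambda p:(255+(p[0]-405)*150/390,165+p[1]/3)
print("scene rim",(cast("scene",[sc(p) for p in((549,110),(680,190),(583,350),(450,220))],.06)*1000).round())
# rib pixel coords in scene crop: ends of rib tops
print("scene ribs",(cast("scene",[sc(p) for p in((574,192),(521,254),(615,215),(564,279))],.013)*1000).round())
# Screwdriver: red/grey points & tall neighbours near the wagon
W=np.load("top0.npy")[95:175,315:375].reshape(-1,3); im=cv2.imread("pics/top0.png")[95:175,315:375].reshape(-1,3).astype(int)
red=(im[:,2]>120)&(im[:,1]<60); print("handle",W[red].mean(0).round(3))
# lid angle from top & scene point clouds
a=np.radians(-16.8);X=np.array([np.cos(a),np.sin(a)]);Y=np.array([-X[1],X[0]]);c=np.array([.5185,.094])
for n in("top","scene"):
    W=np.load(n+"0.npy").reshape(-1,3); W=W[~np.isnan(W[:,0])]; q=np.c_[(W[:,:2]-c)@X,(W[:,:2]-c)@Y,W[:,2]]
    s=q[(abs(q[:,0])<.08)&(q[:,1]>.05)&(q[:,1]<.16)&(q[:,2]>.1)&(q[:,2]<.195)]
    p=np.polyfit(s[:,2]-.0605,s[:,1]-.075,1); print(n,len(s),"lid angle",np.pi/2+np.arctan(p[0]),p, "ztop",q[(abs(q[:,0])<.09)&(abs(q[:,1]-.1)<.06),2].max())
```

```text
scene rim [[415.  54.]
 [474. 198.]
 [678. 151.]
 [589.   5.]]
scene ribs [[460.  96.]
 [554.  67.]
 [474. 141.]
 [567. 113.]]
handle [ 0.73  -0.402  0.024]
top 1455 lid angle 1.9043448047481761 [0.34649451 0.0032053 ] ztop 0.21276510888064107
scene 50 lid angle 1.9022672971528816 [0.34416925 0.01474545] ztop 0.2095883309886968
```

```bash
cat >> h.py <<'E'
def down(deg):
    f=np.radians(deg)/2; return np.array([0,np.cos(f),np.sin(f),0])
A=np.radians(-16.7); CX=np.array([np.cos(A),np.sin(A)]); CY=np.array([-CX[1],CX[0]]); C0=np.array([.5185,.094])
def st(): 
    s=env.get_state(); print("t %.2f"%s["time"],s["tcp_pos"].round(4),"F",s["force"].round(2),"op",round(s["opening"],4),"gf",round(s["gripper_force"],2)); return s
E
python3 - <<'E'
from h import *
q=down(28.5); x,y=.5695,-.325
env.reach([x,y,.2],q); env.grip(.07,40); env.movel([x,y,.083],velocity=.1); st()
env.grip(0.0,40); st()
env.movel([x,y,.33],velocity=.2); st()
im,d,W=cloud("scene"); im2,d2,W2=cloud("top")
cv2.imwrite("pics/g1.png",cv2.hconcat([cv2.resize(im[20:260,20:276],(400,375)),cv2.resize(im2[60:300,200:456],(400,375))]))
# scene ribs by local threshold
S=4; g=cv2.resize(im,None,fx=S,fy=S,interpolation=cv2.INTER_CUBIC).max(2)
v,u=np.mgrid[:g.shape[0],:g.shape[1]]; uv=np.c_[u.ravel()/S+.5/S-.5,v.ravel()/S+.5/S-.5]
P=cast("scene",uv,.013)-C0; px=(P@CX).reshape(g.shape); py=(P@CY).reshape(g.shape)
cv2.imwrite("pics/r.png",g[700:1130,1050:1450])
for xs in(-.04,-.02,0,.02,.04):
    prof=[g[(abs(px-xs)<.004)&(abs(py-yy)<.001)].mean().round() for yy in np.arange(-.045,.046,.003)]; print(xs,[int(p) for p in prof])
for ys in(-.023,.023):
    print(ys,[int(g[(abs(py-ys)<.002)&(abs(px-xx)<.0015)].mean()) for xx in np.arange(-.081,.082,.006)])
E
```

```text
t 3.23 [ 0.57   -0.3253  0.0838] F [-0.03  0.2  -0.29] op 0.0699 gf 0.0
t 3.62 [ 0.5698 -0.3252  0.0837] F [-1.28  0.49  5.18] op 0.0379 gf 42.04
t 5.01 [ 0.5689 -0.3247  0.3285] F [ 0.2  -0.09 -3.19] op 0.0374 gf 41.3
-0.04 [125, 125, 125, 125, 126, 126, 125, 109, 68, 57, 56, 79, 117, 126, 124, 124, 125, 124, 125, 124, 126, 124, 113, 73, 52, 52, 58, 74, 81, 81, 79]
-0.02 [126, 124, 126, 126, 125, 125, 126, 108, 69, 55, 55, 74, 111, 124, 124, 125, 125, 126, 124, 126, 124, 123, 104, 68, 52, 51, 57, 71, 81, 81, 80]
0 [125, 124, 125, 126, 125, 125, 124, 108, 69, 55, 53, 71, 112, 126, 124, 125, 124, 126, 125, 125, 124, 123, 104, 65, 49, 50, 55, 73, 79, 80, 80]
0.02 [125, 125, 125, 125, 124, 124, 125, 106, 67, 55, 56, 71, 110, 125, 123, 125, 125, 124, 124, 125, 125, 124, 111, 76, 52, 53, 54, 72, 79, 81, 79]
0.04 [124, 127, 126, 125, 126, 125, 125, 112, 78, 70, 68, 84, 117, 125, 125, 125, 125, 126, 124, 124, 126, 125, 119, 89, 61, 60, 62, 74, 78, 79, 81]
-0.023 [70, 75, 81, 94, 95, 87, 93, 94, 95, 94, 95, 93, 95, 97, 90, 91, 87, 93, 90, 96, 93, 118, 74, 66, 70, 69, 70, 70]
0.023 [70, 78, 83, 105, 94, 86, 83, 88, 79, 89, 84, 80, 84, 72, 80, 77, 87, 85, 93, 90, 92, 116, 74, 67, 67, 67, 68, 69]
```

View pics/g1.png

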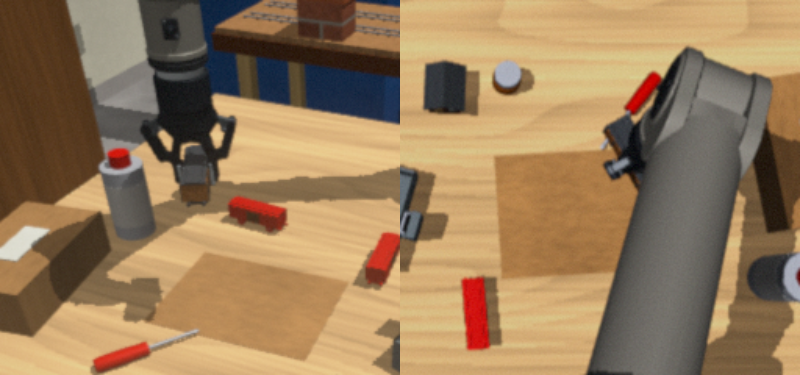

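The wagon is gripped (opening 37.4 mm) and the driver hasn't moved. The cameras disagree by a few mm on the case, so I'll hover over it and compare the wagon with the ribs in the same image.

Run:
```python
from h import *
p=C0+.0025*CY; q=down(-16.7)
env.reach([*p,.33],q); env.movel([*p,.2],velocity=.15); s=st(); env.dwell(.3)
im,d,W=cloud("scene"); im2,d2,W2=cloud("top"); np.save("hs.npy",W); cv2.imwrite("pics/h_s.png",im)
cv2.imwrite("pics/h1.png",cv2.hconcat([cv2.resize(im[120:290,250:420],None,fx=2.35,fy=2.35),cv2.resize(im2[120:245,90:215],(399,399))]))
```

```text
t 7.69 [0.5199 0.0965 0.2008] F [ 0.57  0.04 -2.58] op 0.0375 gf 41.31Traceback (most recent call last):
  File "<stdin>", line 5, in <module>
cv2.error: OpenCV(4.12.0) /io/opencv/modules/core/src/matrix_operations.cpp:64: error: (-215:Assertion failed) src[i].dims <= 2 && src[i].rows == src[0].rows && src[i].type() == src[0].type() in function 'hconcat'
```

Run:
```python
import cv2
im=cv2.imread("pics/h_s.png"); cv2.imwrite("pics/h1.png",cv2.resize(im[130:280,240:400],(640,600),interpolation=2))
```

```text
(no output)
```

View pics/h1.png

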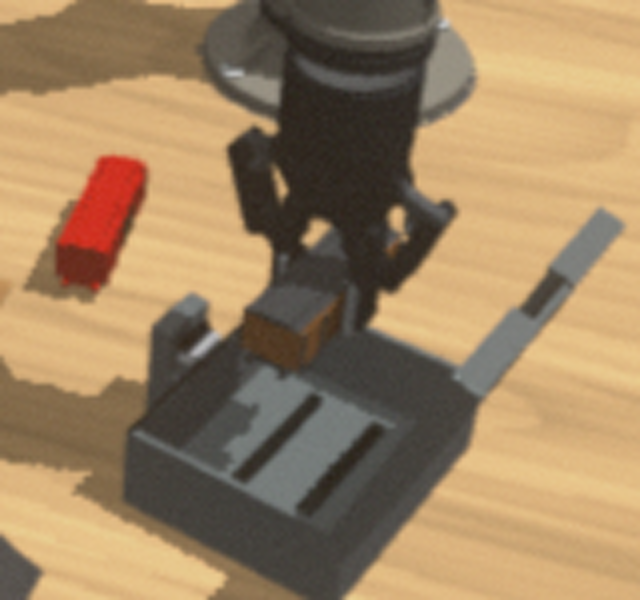

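View: the wagon's end face has corners at about (244,315), (308,335), (246,350) and (301,370). The ribs run (320,398)-(240,478) and (380,428)-(302,512).

Run:
```python
from h import *
f=lambda p:(240+p[0]/4-.4,130+p[1]/4-.4)
T=np.array([.5199,.0965])
for z,pts in((.162,((244,315),(308,335))),(.134,((246,350),(301,370)))):
    P=cast("scene",[f(p) for p in pts],z)-T; print(z,np.c_[P@CX,P@CY].round(4).tolist(),"mid y",(P@CY).mean().round(4))
# side long edges of ribs: cast rib top centreline ends
P=cast("scene",[f(p) for p in((320,398),(240,478),(380,428),(302,512))],.013)-C0; print("ribs",np.c_[P@CX,P@CY].round(4).tolist())
c=calibration("scene");R=cv2.Rodrigues(np.array(c["rvec"],float))[0];print("cam",-R.T@np.array(c["tvec"]).ravel())
c=calibration("top");R=cv2.Rodrigues(np.array(c["rvec"],float))[0];print("cam",-R.T@np.array(c["tvec"]).ravel())
```

```text
0.162 [[0.065, -0.0145], [0.0582, 0.0227]] mid y 0.0041
0.134 [[0.0604, -0.0134], [0.0562, 0.0204]] mid y 0.0035
ribs [[-0.0562, -0.0153], [0.0402, -0.0166], [-0.0547, 0.0301], [0.0419, 0.0291]]
cam [1.30915434 0.21769737 0.75394621]
cam [ 0.39101265 -0.07665374  1.30932386]
```

Run:
```python
from h import *
p=C0+.0012*CY+.001*CX
env.movel([*p,.115],velocity=.08); st()
r=env.movel([*p,.085],velocity=.03,stop_force=4); print(r); env.dwell(.2); st()
```

```text
t 9.31 [0.5202 0.095  0.1155] F [ 0.1   0.21 -2.02] op 0.0375 gf 41.31
True
t 10.32 [0.5196 0.0948 0.0886] F [-2.19  1.53  5.88] op 0.0373 gf 42.27
```

Run:
```python
from h import *
env.grip(.06); st(); s=env.get_state()["tcp_pos"]
env.movel([s[0],s[1],.30],velocity=.15); env.grip(0.0,20)
h=lambda y,z:[*(C0+.0012*CY+y*CY),z]
env.reach(h(.20,.36),down(73.3)); s=st(); print(s["qpos"].round(2))
im,d,W=cloud("scene"); im2,d2,W2=cloud("top")
cv2.imwrite("pics/p1.png",cv2.hconcat([cv2.resize(im[130:280,240:400],(400,375),interpolation=2),cv2.resize(im2[120:245,90:225],(400,375),interpolation=2)]))
```

```text
t 10.68 [0.5187 0.0946 0.0878] F [ 0.7  -0.54  0.1 ] op 0.0598 gf 0.0
t 13.94 [0.5764 0.2858 0.3596] F [ 0.22 -1.16 -0.76] op -0.0002 gf 0.0
[-0.21  0.42 -0.48  1.54  0.2   1.22 -1.02]
```

View pics/p1.png

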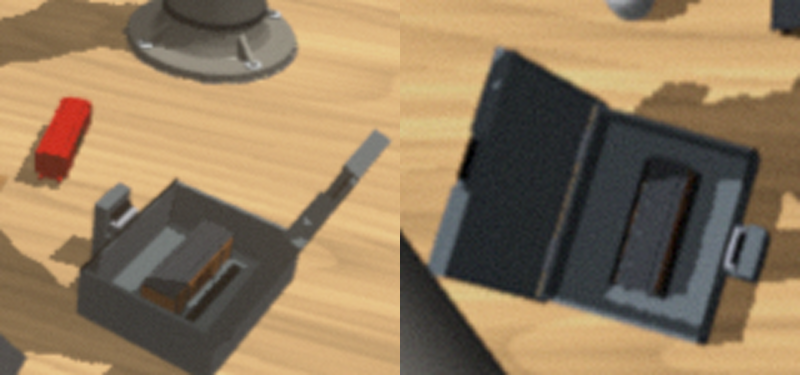

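The wagon stands centred between the ribs in both views. Now I'll swing the lid from behind with closed fingers.

```bash
cat >> h.py <<'E'
LX=.001
def tipcase(yc,z):  # TCP for the tip's -y corner at case y=yc, height z
    return [*(C0+LX*CX+(.0012+yc+.011)*CY),z+.073]
def lidpt(th,r): return .075-r*np.cos(th)+.008*np.sin(th), .0605+r*np.sin(th)+.008*np.cos(th)
E
python3 - <<'E'
from h import *
# wagon check: roof in top view
im=camera("top")[0]
env.movel(tipcase(.185,.30),velocity=.15)
env.movel(tipcase(.185,.190),velocity=.15); st()
print(env.movel(tipcase(.088,.190),velocity=.07,stop_force=12)); s=st()
for th,r in((1.4,134),(1.2,137),(1.0,139),(.8,141),(.6,142),(.45,142),(.3,142)):
    hit=env.movel(tipcase(*lidpt(th,r/1000)),velocity=.08,stop_force=10); print(th,hit); s=st()
    if hit: break
im,d,W=cloud("scene"); cv2.imwrite("pics/l1.png",cv2.resize(im[100:280,220:412],(640,600),interpolation=2))
E
```

```text
t 15.22 [0.5765 0.2831 0.2639] F [-0.72 -0.51 -0.09] op -0.0001 gf 0.0
False
t 16.76 [0.5482 0.19   0.2628] F [0.26 0.13 0.71] op 0.0001 gf 0.08
1.4 False
t 17.26 [0.5403 0.1622 0.2672] F [-0.65  0.7   1.24] op -0.0002 gf 0.14
1.2 False
t 17.75 [0.5323 0.1361 0.2641] F [ 0.19 -0.26  0.34] op -0.0 gf 0.19
1.0 False
t 18.25 [0.5247 0.1111 0.2546] F [ 0.84 -0.59  0.04] op 0.0003 gf 0.24
0.8 False
t 18.75 [0.5177 0.088  0.2399] F [-0.18 -0.33  0.74] op 0.0002 gf 0.3
0.6 False
t 19.26 [0.5118 0.0687 0.2199] F [-0.93  0.55  1.37] op 0.0003 gf 0.38
0.45 False
t 19.68 [0.5083 0.0575 0.2019] F [-0.08 -0.21  2.77] op -0.0002 gf 0.44
0.3 False
t 20.09 [0.5059 0.0493 0.1827] F [-0.76  1.02  0.85] op 0.0001 gf 0.51
```

View pics/l1.png

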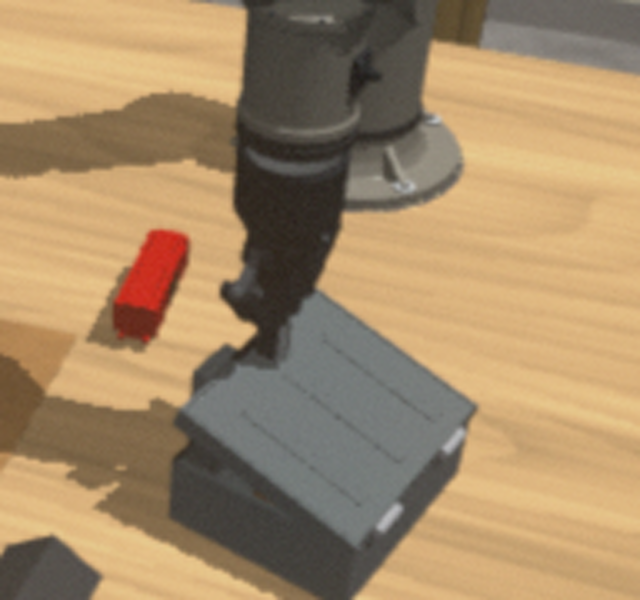

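The view shows the lid swung over to about 0.3 rad with the finger at the middle of its far edge. Next I'll press slowly by feel.

Run:
```python
from h import *
env.movel(tipcase(*lidpt(.19,.142)),velocity=.04,stop_force=8); 
def fz():
    f=[]
    for _ in range(3): env.dwell(.03); f.append(env.get_state()["force"][2])
    return np.mean(f)
base=fz(); print("base",base)
y,z=lidpt(.19,.142); y-=.001; peak=0;low=99;slack=False;log=[]
while z>.058:
    z-=.0007; hit=env.movel(tipcase(y,z),velocity=.008,stop_force=9); f=fz(); s=env.get_state()
    log.append((round(z*1000,1),round((s["tcp_pos"][2]-.073)*1000,1),round(f,1)))
    if not slack:
        peak=max(peak,f)
        if peak>6 and f<.65*peak: slack=True; low=f
    else:
        low=min(low,f)
        if f>low+6: print("stop felt");break
    if f>19 or s["time"]>55: print("limit");break
print(log,peak,slack,low); st()
```

```text
base 1.268849462626022
stop felt
[(np.float64(94.5), np.float64(94.6), np.float64(1.1)), (np.float64(93.8), np.float64(93.7), np.float64(1.0)), (np.float64(93.1), np.float64(93.0), np.float64(1.5)), (np.float64(92.4), np.float64(92.3), np.float64(0.9)), (np.float64(91.7), np.float64(91.6), np.float64(1.7)), (np.float64(91.0), np.float64(90.9), np.float64(0.9)), (np.float64(90.3), np.float64(90.2), np.float64(1.3)), (np.float64(89.6), np.float64(89.6), np.float64(1.5)), (np.float64(88.9), np.float64(88.9), np.float64(1.3)), (np.float64(88.2), np.float64(88.2), np.float64(1.5)), (np.float64(87.5), np.float64(87.5), np.float64(1.4)), (np.float64(86.8), np.float64(86.7), np.float64(1.4)), (np.float64(86.1), np.float64(86.1), np.float64(1.4)), (np.float64(85.4), np.float64(85.4), np.float64(1.5)), (np.float64(84.7), np.float64(84.7), np.float64(1.2)), (np.float64(84.0), np.float64(83.9), np.float64(1.7)), (np.float64(83.3), np.float64(83.2), np.float64(1.4)), (np.float64(82.6), np.float64(82.6), np.float64(0.8)), (np.float64(81.9), np.float64(81.8), np.float64(1.1)), (np.float64(81.2), np
[... 273 characters left out ...]
np.float64(77.7), np.float64(1.0)), (np.float64(77.0), np.float64(77.1), np.float64(4.7)), (np.float64(76.3), np.float64(76.5), np.float64(5.9)), (np.float64(75.6), np.float64(75.9), np.float64(6.9)), (np.float64(74.9), np.float64(75.3), np.float64(8.2)), (np.float64(74.2), np.float64(74.6), np.float64(9.6)), (np.float64(73.5), np.float64(73.4), np.float64(2.5)), (np.float64(72.8), np.float64(72.6), np.float64(0.5)), (np.float64(72.1), np.float64(72.0), np.float64(-0.1)), (np.float64(71.4), np.float64(71.4), np.float64(2.2)), (np.float64(70.7), np.float64(71.2), np.float64(9.0))] 9.568836248382967 True -0.05467813520469142
t 33.08 [0.5046 0.0441 0.1442] F [-2.36 -0.32  8.48] op 0.0002 gf 4.3
```

Run:
```python
from h import *
p=env.get_state()["tcp_pos"]
env.movel([p[0],p[1],p[2]-.0012],velocity=.006,stop_force=7); st(); env.dwell(.15); st()
env.movel([p[0],p[1],p[2]+.006],velocity=.01); st()
env.movel([p[0],p[1],p[2]+.02],velocity=.05); env.movel([p[0],p[1],.30],velocity=.15)
env.reach([.45,-.30,.35],down(25)); env.dwell(.3); st()
for n in("scene","top"):
    im,d,W=cloud(n); W=W.reshape(-1,3); W=W[~np.isnan(W[:,0])]
    q=np.c_[(W[:,:2]-C0)@CX,(W[:,:2]-C0)@CY,W[:,2]]
    s=q[(abs(q[:,0])<.07)&(q[:,1]>-.065)&(q[:,1]<.065)&(q[:,2]>.03)]
    print(n,len(s),"slope",-np.polyfit(s[:,1],s[:,2],1)[0],"z edges",np.median(s[s[:,1]<-.05,2]),np.median(s[s[:,1]>.05,2]))
    if n=="scene": cv2.imwrite("pics/f1.png",cv2.resize(im[100:320,150:420],(640,520),interpolation=2))
```

```text
t 33.29 [0.5046 0.0442 0.1443] F [-1.73  0.02  7.27] op 0.0 gf 3.29
t 33.44 [0.5046 0.0442 0.1443] F [-0.56 -0.    7.32] op 0.0001 gf 3.33
t 34.24 [0.5046 0.0441 0.1502] F [ 0.47 -1.16 -0.53] op 0.0001 gf 0.0
t 37.36 [ 0.4504 -0.2992  0.3499] F [ 0.23 -0.53 -0.27] op -0.0001 gf 0.0
scene 2017 slope 0.02598542902938458 z edges 0.07125632852901237 0.06821862395646004
top 2626 slope 0.02707142550657491 z edges 0.07261559715359864 0.0692369451999928
```

View pics/f1.png

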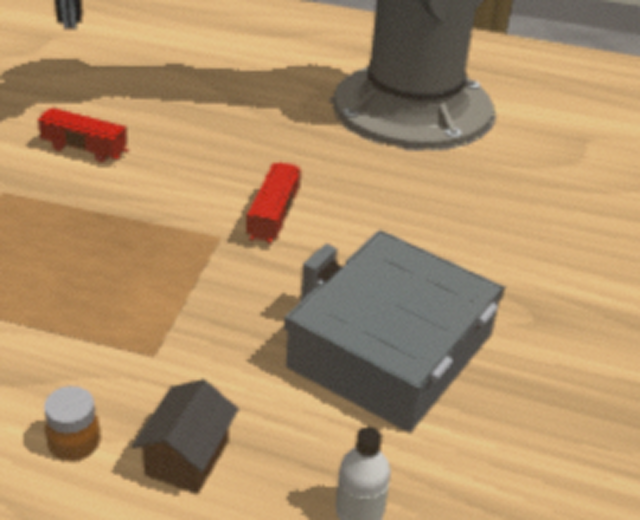

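The lid stays shut by itself at about 0.026 rad, and the arm is clear of everything.

```bash
python3 -c "
from h import *
print(job.job_done())"
```

```text
the job is handed in; nothing more can be done
None
```

I put the wagon in the middle of the case between the ribs and pressed the lid until the catch clicked; it now stays shut by itself at about 0.026 rad, and I handed the job in at about 37 s (no verdict was shown).

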